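Bolt the tool chest

ROBOT

A 6-joint arm with a two-finger parallel gripper is mounted at the origin on the work surface. World frame = base frame: x ahead of the robot, y to its left, z up, the work surface at z = 0. Lengths are in m, angles in rad, forces in N, time in s.
With the tool pointing down it reaches from about 0.375 to 0.975 m from the base axis. Payload 3.8 kg.
Tool frame: the origin (TCP) lies midway between the tips of the shut fingers; the grasp point (between the pads) lies 19 mm behind it; z points along the fingers, y is the line along which they close (so a half turn about z gives the same grasp; the last joint's range is limited). The gripper opens to 85 mm and grips with 20 to 120 N. Pads are 22 mm wide; open, the fingers measure 114 mm over their backs; the gripper's body (76 mm by 85 mm) begins 54 mm behind the grasp point. The pads swing forward as they close: fully open they stand 13 mm farther back than shut.
Start: joints at [1.101, 0.264, 1.604, -0, 1.274, -0.037], TCP at [0.283, 0.613, 0.231] pointing down, gripper open.
Joint ranges: [-2.63, 2.63], [-0.94, 2.18], [0.31, 2.57], [-1.31, 4.45], [0, 2.66], [-2.55, 2.55]. Speed limits (rad/s): [2.57, 2.57, 3.14, 3.14, 3.14, 3.14].

INTERFACE

Orientations are given as a rotation vector (axis times angle).
In Python, from workcell import bot gives the robot as it stands.
- The arm moves only by the tool step_arm, never from a script. Its argument "motion" is a list of rows, each a list of 5 numbers: the finger opening in cm, from 0 to 8.54, then the shift along the tool's x, y, z in cm, then the turn about the tool's z in degrees. In form: [[claw, dx, dy, dz, twist], ...]. A call has 1 to 20 rows; each row is the pose to reach, as a shift and turn from the pose commanded when the call began, along the tool's axes at that moment; what a row does not reach only later rows make up. A row lasts 1/10 s, in which the tool goes at most 50 mm and 8.59 degrees, less where a joint would pass 70% of its speed; a pose out of reach is approached as far as the arm can. A call with a gripper value outside its range is refused whole. The fingers move at their own pace and stop on an object; "force" is the grip in N (left out, the last holds). Time passes only in rows, so rows that repeat a pose let the fingers close. It gives the time, the measured TCP pose, the force, the opening and the grip force at its end, in the units of the state.
- bot.read_state(): the state, without advancing time (a new reading comes with each control period).
- bot.read_camera(name): name is "side" or "top" or "wrist"; returns (picture, depth): 400x640x3 uint8, red, green, blue; 400x640 float32, m along the optical axis (not along the pixel's ray), 0 where there is no reading.
- bot.calibration(name): a dict with "mtx" (3x3 intrinsics, pixels), "origin" and "orientation" of the camera in the world; the wrist camera has in their place "T_tool_cam" (4x4, takes a point from camera to tool coordinates, whose origin is the TCP and whose axes are the flange's). Camera axes: x right, y up, looking along -z (the intrinsics and any distortion apply to the point x, -y, -z); pixel columns grow to the right and rows downward; lengths in m; the calibration is good to about 2 mm. A picture is of the moment at which its call begins: read the wrist's pose just before it. calibration takes no time and is no camera call.
- bot.finish_job(): hands the job in; it is judged then, once.
The state is a dict: "time": time; "q": joint angles; "joint_vel": joint speeds; "joint_torque": joint torques, N m; "tool_pos": TCP position; "tcp_rot": TCP orientation; "wrist_force": force on the tool from outside, world axes, zero at the start; "torque": the same for the moment, N m; "width": opening from 0.0 (shut) to 1.0 (fully open); "grip_force": force on a finger pad.
Only numpy, scipy, OpenCV 4.12 (cv2) and the standard library are available. Lean on these libraries where they do the work, as an engineer would, in place of code of your own. Each camera call takes 0.05 s, during which the arm holds its last target. There are 200 camera calls.

TASK

The two lid leaves of the tool chest are shut but not yet bolted together. With one fingertip hold the red bar of the spring safety catch right down, and keep it down while the other fingertip pushes the bolt by its black finger tab until it is fully home in the keeper on the other leaf; only then let go, so that the catch springs up and locks the bolt. Only push with the fingertips, pinch and lift nothing, and leave the pencil, the try square, the screw jar and the glue bottle where they are.

Things in the scene. Friction and masses are not known exactly. Their poses are not given: they have to be found in the camera images.
- chest: Plywood tool chest, fixed on the bench: 300 mm (its x) by 480 mm (its y) by 120 mm high; origin under its centre, z up. Its flat lid (top 120 mm above the bench) is two leaves that meet in a seam along its x axis at its y = 0.
- bolt_plate: Zinc-plated slide bolt screwed flat on the chest lid, same yaw as the chest. Origin on the lid (120 mm above the bench), on the bolt's line, at the seam of the leaves; z up, +y is the way the bolt is shot. Plate 4 mm thick, x -68 to +20, y -166 to -6 mm. The bolt, a 14 mm bar at x = 0, runs in bridges 25 mm high at y -144 and -14 mm; the keeper bridge, y +13 to +29 mm, is on the other leaf.
- finger_tab (a point): Black upright finger tab of the bolt, 30 mm wide (plate x), 6 mm thick (plate y), 20 to 60 mm above the lid. The point is the middle of its rear face, the face to push to plate +y: 40 mm above the lid, plate x = 0, y = -104 mm when drawn back; it moves with the bolt and has the plate's axes. Behind it nothing on the bolt's line is higher than 25 mm above the lid.
- catch (a joint): Turn of the safety catch in rad: 0 = up (pawl down, blocks the bolt's lug in either end position), 0.36 = bar pressed right down to its stop. Spring: about 2.5 N on the bar to start it, 5 N at the stop. Below about 0.18 the pawl stands in the lug's way or rests on it; held down means above 0.24.
- bolt (a joint): Slide of the bolt in m along the plate's +y: 0 = drawn back (start), 0.036 = fully home in the keeper, against its stop. Takes about 2 to 4 N to slide; stays where it is left. The catch can drop behind the lug, and so lock it, from about 0.032 on.
- pencil: Green flat carpenter's pencil, 12 x 165 x 8 mm, loose, lying on the lid in front of the catch; origin under its middle, long axis y. Leave alone.
- try_square: Try square lying on the other leaf, loose: black stock 26 x 110 x 14 mm (origin under its centre, long axis y), yellow blade 150 x 30 mm along its +x. Leave alone.
- screw_jar: Small jar with a blue cap, 60 mm diameter, 62 mm high, standing on the other leaf; origin under its centre. Leave alone.
- glue_bottle: White glue bottle with an orange cap, 60 mm diameter, 175 mm high, standing on the bench beside the chest; origin under its centre. Leave alone.
- catch_pin (a point): Pin on which the catch turns, parallel to the bolt, at plate x = -24, y = -84 mm, 30 mm above the lid, between two cheeks 33 mm high at plate y -130 and -38 mm. The pawl arm, dark steel, reaches from the pin over the bolt at plate y -60 to -50 mm, its top 36 mm above the lid at rest and 45 mm when the bar is held down.
- catch_bar (a point): Red bar of the safety catch, beside and parallel to the bolt: 86 mm long (y), 20 wide, 6 thick. The point: centre of its top face, at rest at plate x = -54, y = -96, 44 mm above the lid, outer edge sloping up 0.18 rad. Right down, the centre is 11 mm lower and the slope is reversed, so a flat fingertip bears near its inner edge, 34 mm above the lid. It tips only; a fingertip can glide along it.

How it is judged:
On the way, in this order (a step that is already met when the one before it is completed fails the run):
1. a finger holds the catch bar down while the bolt is still drawn back (value of joint catch above 0.24 rad and value of joint bolt below 0.006 m and contact force between the fingers and catch above 0.5 N), for 0.1 s.
2. the bolt is fully home (within 3 mm of its stop) while a finger still holds the catch bar down (value of joint catch above 0.24 rad and value of joint bolt above 0.033 m and contact force between the fingers and catch above 0.5 N), for 0.1 s.
At the end, for the whole second after the job is handed in: The bolt is home in the keeper, within 3 mm of its stop, and the catch is up again (within 0.05 rad of rest), so that the bolt is locked (value of joint bolt above 0.033 m and value of joint catch below 0.05 rad); the robot touches nothing.
It fails at once if the catch bar is let up while the bolt is between its ends (value of joint bolt between 0.008 and 0.03 m and value of joint catch below 0.22 rad).
It fails at once if the pencil is moved more than 20 mm (distance of pencil from where it was at the start of the episode above 0.02 m).
It fails at once if the try square is moved more than 20 mm (distance of try_square from where it was at the start of the episode above 0.02 m).
It fails at once if the screw jar is moved more than 20 mm (distance of screw_jar from where it was at the start of the episode above 0.02 m).
It fails at once if the glue bottle is moved more than 20 mm (distance of glue_bottle from where it was at the start of the episode above 0.02 m).
It also fails if it takes over 34 s, if anything falls off the work surface, if the arm or the gripper's body presses on something with over 40 N, if the wrist force passes 120 N, or if a joint passes its speed limit or range.

## Working session

There is one attempt and no reset: what is moved stays moved. The work goes in short steps, Python scripts to look and compute and a tool call to move; the robot and the scene stay as the last step left them, time stands still between calls to the robot, and variables do not carry over. Pictures are saved under pics/ and viewed, at most 10 in all, crops included, and the job is handed in when it is done.

Besides the shell and the picture viewer there is one more tool, called after "Emit:" by a JSON object that holds its "name" and its "arguments", one argument or row to a line. step_arm: Moves the arm, as the interface text tells. Its arguments: {"type":"object","properties":{"motion":{"type":"array","items":{"type":"array","items":{"type":"number"}}},"force":{"type":"number"}},"required":["motion"]}

```bash
mkdir -p pics; cat > h.py <<'E'
import numpy as np, cv2
from workcell import bot
from scipy.spatial.transform import Rotation as R
def campose(name):
    c=bot.calibration(name)
    if name=="wrist":
        s=bot.read_state(); T=np.eye(4); T[:3,:3]=R.from_rotvec(s["tcp_rot"]).as_matrix(); T[:3,3]=s["tool_pos"]
        return c["mtx"],T@np.array(c["T_tool_cam"]),c
    T=np.eye(4); o=np.array(c["orientation"]); T[:3,:3]=R.from_rotvec(o).as_matrix() if o.shape==(3,) else o; T[:3,3]=c["origin"]
    return c["mtx"],T,c
def cloud(name):
    K,T,c=campose(name); K=np.array(K); im,d=bot.read_camera(name)
    v,u=np.mgrid[:400,:640]
    P=np.stack([(u-K[0,2])/K[0,0]*d,-(v-K[1,2])/K[1,1]*d,-d],-1)
    return im,d,P@T[:3,:3].T+T[:3,3]
E
python3 - <<'E'
from h import *
for n in ("top","side"):
    im,d,P=cloud(n); np.savez(n,im=im,d=d,P=P); cv2.imwrite(f"pics/{n}.png",im[...,::-1])
    print(bot.calibration(n))
s=bot.read_state();print(s); print(bot.calibration("wrist"))
E
```

```text
{'mtx': array([[406.44855585,   0.        , 319.4202791 ],
       [  0.        , 406.44855585, 200.65058764],
       [  0.        ,   0.        ,   1.        ]]), 'origin': array([0.388819  , 0.04667745, 1.14168749]), 'orientation': array([ 0.14538235, -0.13508435, -1.56512421])}
{'mtx': array([[393.46565869,   0.        , 314.5726704 ],
       [  0.        , 393.46565869, 200.22639899],
       [  0.        ,   0.        ,   1.        ]]), 'origin': array([0.46895991, 0.8063776 , 0.66498082]), 'orientation': array([ 0.12360255, -1.41026228, -2.68312436])}
{'time': 0.1, 'q': array([ 1.10109662e+00,  2.64688457e-01,  1.60526556e+00,  5.58521262e-06,
        1.27372656e+00, -3.68809570e-02]), 'joint_vel': array([-0.00055408, -0.0020084 , -0.00256854,  0.00121018, -0.00055131,
       -0.00087138]), 'joint_torque': array([ 3.13599576e-04, -5.16707540e+01, -3.68588769e+01, -2.12274426e-05,
        6.27523448e-03,  4.05261130e-05]), 'tool_pos': array([0.28279521, 0.61215245, 0.23006419]), 'tcp_rot': array([-0.6744645 , -3.06779601,  0.00317241]), 'wrist_force': array([ 0.33638798, -0.00575877, -0.29563464]), 'torque': array([-0.09703418,  0.03097731,  0.06929512]), 'grip_force': 0.0, 'width': 0.9996899541588595}
{'mtx': array([[328.19564801,   0.        , 316.09359374],
       [  0.        , 328.19564801, 194.48814577],
       [  0.        ,   0.        ,   1.        ]]), 'T_tool_cam': array([[-1.43684775e-03,  9.62904226e-01,  2.69839558e-01,
         6.82531898e-02],
       [ 9.99998789e-01,  1.22223873e-03,  9.63339754e-04,
        -1.99016665e-05],
       [ 5.97795563e-04,  2.69840615e-01, -9.62904816e-01,
        -1.41298144e-01],
       [ 0.00000000e+00,  0.00000000e+00,  0.00000000e+00,
         1.00000000e+00]])}
```

View pics/top.png

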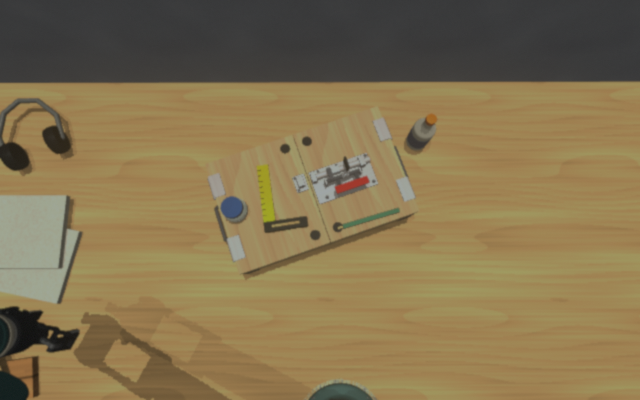

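View pics/side.png

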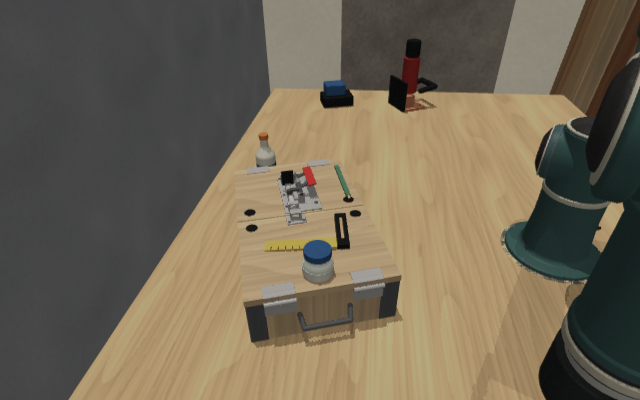

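The top view shows the chest centred near (312,190) px, with the red bar at (351,186), the black tab at (346,165), and the keeper at (300,184). The pencil is at (370,219) and the glue bottle at (421,134). The bolt is shot towards image left, roughly world +y.

```bash
python3 - <<'E'
from h import *
z=np.load("top.npz"); im=z["im"].astype(int);P=z["P"]
lid=(abs(P[...,2]-.12)<.02)&(P[...,0]>.3)
n,l,st,ce=cv2.connectedComponentsWithStats(lid.astype(np.uint8)); k=1+st[1:,4].argmax()
q=P[l==k]; print("lidz",np.median(q[:,2]),len(q))
r=cv2.minAreaRect((q[:,:2]*1000).astype(np.float32)); print(r)
for nm,m in dict(red=(im[...,0]>130)&(im[...,1]<70),blue=(im[...,2]>90)&(im[...,0]<60)&(P[...,0]>.2),green=(im[...,1]-im[...,0]>25)&(P[...,2]>.1),orange=(im[...,0]>140)&(im[...,1]<110)&(im[...,2]<50)&(np.arange(640)>400)).items():
    p=P[m]; 
    if len(p): print(nm,len(p),np.median(p,0).round(4),p.min(0).round(3),p.max(0).round(3), cv2.minAreaRect((p[:,:2]*1000).astype(np.float32)))
m=(P[...,2]>.165)&(l*0==0)&(P[...,0]>.3); m[:, :300]=0; m[:,390:]=0
print("tab",m.sum(),P[m].mean(0),P[m].min(0),P[m].max(0))
E
```

```text
lidz 0.12045378028053655 19929
((610.3153076171875, 76.15983581542969), (301.29571533203125, 496.7603759765625), 19.371366500854492)
red 209 [ 0.6052 -0.0246  0.1643] [ 0.587 -0.064  0.159] [0.624 0.013 0.169] ((606.5748901367188, -25.66156768798828), (18.090749740600586, 80.31181335449219), 19.288938522338867)
green 155 [ 0.5277 -0.074   0.1281] [ 0.389 -0.144  0.123] [0.551 0.047 1.142] ((490.56060791015625, -30.405364990234375), (58.11756134033203, 248.58567810058594), 39.692237854003906)
orange 67 [ 0.7722 -0.2258  0.1753] [ 0.389 -0.237  0.172] [0.784 0.047 1.142] ((588.9705200195312, -88.48886108398438), (23.403940200805664, 482.4671936035156), 53.190887451171875)
tab 277 [0.49265197 0.01551444 0.71016713] [ 0.388819   -0.06616103  0.16502805] [0.67374458 0.04667745 1.14168749]
```

```bash
cat >> h.py <<'E'
YAW=np.deg2rad(19.33); O=np.array([.6255,.083,.12])
RP=R.from_euler("z",YAW).as_matrix()
def plate(p): return (np.asarray(p)-O)@RP
def world(p): return O+RP@np.asarray(p)
def plan(pp,yaxis=None):
    s=bot.read_state(); M=R.from_rotvec(s["tcp_rot"]).as_matrix()
    d=M.T@(world(pp)-s["tool_pos"]); px=M.T@RP[:,0]
    tw=np.rad2deg(np.arctan2(-px[0],px[1])); tw=(tw+90)%180-90
    print("plate tcp",plate(s["tool_pos"]).round(4),"d cm",(d*100).round(2),"twist",tw.round(2),"toolx in plate",(RP.T@M[:,0]).round(3),"toolz",M[:,2].round(4),"F plate",(RP.T@s["wrist_force"]).round(2),"w",round(s["width"]*8.54,2),"t",s["time"])
E
python3 - <<'E'
from h import *
plan([-.025,-.121,.13])
print(R.from_rotvec(bot.read_state()["tcp_rot"]).as_matrix().round(3), world([-.025,-.121,.13]))
E
```

```text
plate tcp [-0.1482  0.6128  0.1101] d cm [-59.93 -44.09  -1.91] twist 45.87 toolx in plate [-0.718  0.696  0.   ] toolz [-9.0e-04 -1.9e-03 -1.0e+00] F plate [ 0.32 -0.12 -0.3 ] w 8.54 t 0.1
[[-0.908  0.419 -0.001]
 [ 0.419  0.908 -0.002]
 [ 0.    -0.002 -1.   ]] [ 0.64196134 -0.03945417  0.25      ]
```

Emit:
{"name": "step_arm", "arguments": {
  "motion": [
    [4,-4,-3,-0.2,3],
    [4,-8,-6,-0.5,7],
    [4,-12,-9,-0.8,12],
    [4,-16,-12,-1,16],
    [4,-20,-15,-1.2,20],
    [4,-24,-18,-1.4,24],
    [4,-28,-21,-1.6,28],
    [4,-32,-24,-1.8,32],
    [4,-36,-27,-1.9,36],
    [4,-40,-30,-1.9,40],
    [4,-44,-33,-1.9,44],
    [4,-48,-36,-1.9,45.9],
    [4,-52,-39,-1.9,45.9],
    [4,-56,-41.5,-1.9,45.9],
    [4,-59,-43.5,-1.9,45.9],
    [4,-59.9,-44.1,-1.9,45.9],
    [4,-59.9,-44.1,-1.9,45.9]
  ]
}}

```text
time: 1.8
tool_pos: [0.642, -0.0401, 0.2493]
tcp_rot: [-1.82, -2.559, 0.001]
wrist_force: [-0.2, -0.3, -0.0]
width: 0.468
grip_force: 0.0
```

```bash
python3 - <<'E'
from h import *
plan([-.025,-.121,.13])
im,d,P=cloud("wrist"); np.savez("wrist",im=im,d=d,P=P); cv2.imwrite("pics/w1.png",im[...,::-1])
E
```

```text
plate tcp [-0.0252 -0.1217  0.1293] d cm [ 0.07  0.02 -0.07] twist -0.17 toolx in plate [0.003 1.    0.001] toolz [-1.6e-03  3.0e-04 -1.0e+00] F plate [-0.26 -0.23 -0.02] w 4.0 t 1.8
```

View pics/w1.png

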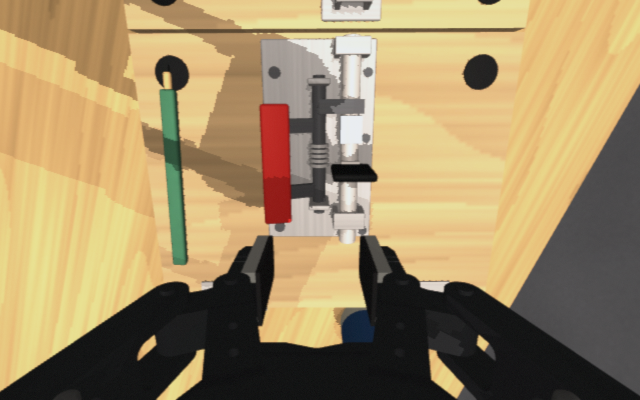

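The wrist view shows the red bar at (275,163) px, the black tab at (354,173), the pencil at (173,175), and the fingertips at about (265,240) and (370,240). Next I refine the plate pose from it.

```bash
python3 - <<'E'
from h import *
z=np.load("wrist.npz"); im=z["im"].astype(int);P=z["P"]; Q=plate(P); d=z["d"]
v,u=np.mgrid[:400,:640]
def rep(n,m):
    p=Q[m&(d>0)]; print(n,len(p),"med",np.median(p,0).round(4),"lo",np.percentile(p,2,0).round(4),"hi",np.percentile(p,98,0).round(4)); return p
m=(im[...,0]>120)&(im[...,1]<60)
p=rep("red",m); print(cv2.minAreaRect((p[:,:2]*1000).astype(np.float32)))
dark=im.max(-1)<50
rep("tabtop",dark&(u>325)&(u<385)&(v>155)&(v<188)&(abs(Q[...,2]-.06)<.012))
rep("tab all",dark&(u>325)&(u<385)&(v>155)&(v<188)&(Q[...,2]>.02))
for a,b in((240,300),(335,400)): rep("finger",(u>a)&(u<b)&(v>228)&(v<300)&(Q[...,2]>.09)&(Q[...,2]<.2))
wh=(u>260)&(u<380)&(v>30)&(v<240)
rep("plate",wh&(abs(Q[...,2]-.004)<.004)&(abs(im[...,0]-im[...,2])<25))
rep("keeper",(u>315)&(u<385)&(v<25)&(Q[...,2]>.012)&(im[...,2]>100))
rep("bolt/bridge",(u>330)&(u<372)&(v>205)&(v<235)&(Q[...,2]>.018))
rep("lid",(u>400)&(u<460)&(v>60)&(v<250))
E
```

```text
red 3212 med [-0.0538 -0.093   0.0428] lo [-0.0628 -0.1364  0.0404] hi [-0.0448 -0.0556  0.0449]
((-57.48762130737305, -96.54609680175781), (84.73355102539062, 26.459131240844727), 89.37721252441406)
tabtop 432 med [-0.0003 -0.1002  0.058 ] lo [-0.0135 -0.1035  0.0494] hi [ 0.0132 -0.0985  0.0597]
tab all 685 med [-0.0004 -0.0989  0.056 ] lo [-0.0139 -0.1031  0.0238] hi [ 0.0131 -0.0985  0.0596]
finger 1927 med [-0.0465 -0.1118  0.1567] lo [-0.0559 -0.1302  0.1327] hi [-0.0449 -0.1094  0.1836]
finger 2242 med [-0.003  -0.1115  0.1577] lo [-0.0052 -0.13    0.1334] hi [ 0.0072 -0.1091  0.1838]
plate 10280 med [-0.0312 -0.0537  0.0027] lo [-0.0646 -0.1634  0.0012] hi [ 0.0186 -0.009   0.0046]
keeper 85 med [0.0012 0.0124 0.0233] lo [-0.0111  0.0118  0.014 ] hi [0.013  0.0129 0.0248]
bolt/bridge 642 med [ 0.0006 -0.1438  0.0234] lo [-0.0112 -0.1571  0.0183] hi [ 0.0125 -0.1343  0.0249]
lid 11104 med [ 0.0693 -0.0959 -0.0014] lo [ 0.0442 -0.1779 -0.0028] hi [ 0.0971 -0.0252  0.0001]
```

Everything matches the given sizes to within 2 mm. I'll descend to just above the bar.

Emit:
{"name": "step_arm", "arguments": {
  "motion": [
    [4,0,0,3,-0.2],
    [4,-0.1,0,6,-0.2],
    [4,-0.1,0,8,-0.2],
    [4,-0.1,0,8.3,-0.2],
    [4,-0.1,0,8.3,-0.2]
  ]
}}

```text
time: 2.35
tool_pos: [0.6412, -0.0381, 0.1668]
tcp_rot: [-1.81, -2.566, 0.001]
wrist_force: [0.7, -0.1, 0.4]
width: 0.467
grip_force: 0.0
```

```bash
python3 - <<'E'
from h import *
plan([-.025,-.121,.03])
E
```

```text
plate tcp [-0.0253 -0.1195  0.0468] d cm [-0.15  0.03  1.68] twist 0.27 toolx in plate [-0.005  1.     0.001] toolz [-1.8e-03  5.0e-04 -1.0e+00] F plate [ 0.64 -0.34  0.4 ] w 3.99 t 2.35
```

Emit:
{"name": "step_arm", "arguments": {
  "motion": [
    [4,0,0,0.4,0],
    [4,0,0,0.8,0],
    [4,0,0,1.2,0],
    [4,0,0,1.4,0],
    [4,0,0,1.5,0],
    [4,0,0,1.5,0]
  ]
}}

```text
time: 2.95
tool_pos: [0.6417, -0.0402, 0.153]
tcp_rot: [-1.813, -2.565, 0.001]
wrist_force: [-4.3, -1.0, 6.5]
width: 0.471
grip_force: 3.1
```

```bash
python3 - <<'E'
from h import *
plan([-.025,-.121,.03])
im,d,P=cloud("wrist"); np.savez("wrist2",im=im,d=d,P=P); cv2.imwrite("pics/w2.png",im[...,::-1])
Q=plate(P);im=im.astype(int); m=(im[...,0]>100)&(im[...,1]<60)&(d>0); p=Q[m]
if len(p): print(len(p),np.polyfit(p[:,0],p[:,2],1),np.median(p,0),np.percentile(p,2,0),np.percentile(p,98,0))
E
```

```text
plate tcp [-0.0255 -0.1216  0.033 ] d cm [0.06 0.05 0.3 ] twist 0.16 toolx in plate [-0.003  1.    -0.   ] toolz [-1.e-03 -4.e-04 -1.e+00] F plate [-4.4   0.51  6.46] w 4.02 t 2.95
5885 [0.13126543 0.03925466] [-0.05565306 -0.08273367  0.03198783] [-0.06485279 -0.11725674  0.02990364] [-0.04624855 -0.05521931  0.0339079 ]
```

View pics/w2.png

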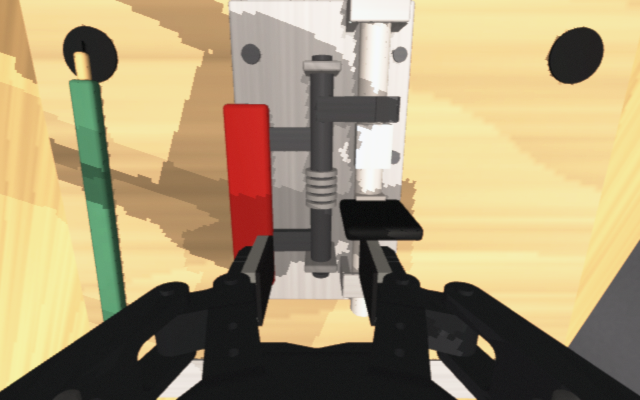

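The red bar at (250,190) px is pressed to about 0.31 rad, and the right finger stands behind the tab at (380,215). I'll press 1 mm more and start pushing.

Emit:
{"name": "step_arm", "arguments": {
  "motion": [
    [4,0,0,0.1,0],
    [4,0,0,0.1,0],
    [4,0.2,0,0.1,0],
    [4,0.5,0,0.1,0],
    [4,0.5,0,0.1,0]
  ]
}}

```text
time: 3.5
tool_pos: [0.642, -0.0363, 0.1532]
tcp_rot: [1.81, 2.562, 0.001]
wrist_force: [-1.3, -2.8, 5.9]
width: 0.468
grip_force: 2.8
```

```bash
cat > chk.py <<'E'
from h import *
plan([-.025,-.08,.032])
im,d,P=cloud("wrist"); cv2.imwrite(f"pics/w{bot.read_state()['time']:.2f}.png",im[...,::-1])
Q=plate(P);im=im.astype(int); m=(im[...,0]>100)&(im[...,1]<60)&(d>0); p=Q[m]
print(len(p),np.polyfit(p[:,0],p[:,2],1),np.median(p,0).round(4))
t=Q[(im.max(-1)<50)&(abs(Q[...,0])<.012)&(abs(Q[...,2]-.06)<.004)&(Q[...,1]>-.115)&(Q[...,1]<-.04)&(d>0)]
print("tab top y",len(t),np.percentile(t[:,1],[2,50,98]).round(4) if len(t) else 0)
E
python3 chk.py
```

```text
plate tcp [-0.0239 -0.118   0.0332] d cm [ 3.8  -0.09  0.11] twist 0.18 toolx in plate [-0.003  1.    -0.003] toolz [ 0.0037 -0.0022 -1.    ] F plate [-2.11 -2.22  5.88] w 4.0 t 3.5
5606 [0.13415608 0.03949641] [-0.0558 -0.0817  0.0321]
tab top y 1118 [-0.1123 -0.1011 -0.0984]
```

Emit:
{"name": "step_arm", "arguments": {
  "motion": [
    [4,0,0,0.1,0],
    [4,0.3,0,0.1,0],
    [4,0.6,0,0.1,0],
    [4,0.9,0,0.1,0],
    [4,1.2,0,0.1,0],
    [4,1.5,0,0.1,0],
    [4,1.5,0,0.1,0]
  ]
}}

```text
time: 4.25
tool_pos: [0.6377, -0.0228, 0.1527]
tcp_rot: [1.809, 2.561, 0.001]
wrist_force: [0.9, -4.7, 6.7]
width: 0.47
grip_force: 3.6
```

```bash
python3 chk.py
```

```text
plate tcp [-0.0235 -0.1039  0.0327] d cm [ 2.39 -0.14  0.06] twist 0.19 toolx in plate [-0.003  1.    -0.005] toolz [ 0.0054 -0.0032 -1.    ] F plate [-0.71 -4.76  6.69] w 4.02 t 4.25
4235 [0.18347798 0.04150935] [-0.0558 -0.0758  0.0313]
tab top y 1212 [-0.1104 -0.0898 -0.0867]
```

Emit:
{"name": "step_arm", "arguments": {
  "motion": [
    [4,0.3,0,0,0],
    [4,0.6,0,0,0],
    [4,0.9,0,0,0],
    [4,1.2,0,0,0],
    [4,1.5,0,0,0],
    [4,1.8,0,0,0],
    [4,2.1,0,0,0],
    [4,2.3,0,0,0],
    [4,2.5,0,0,0],
    [4,2.5,0,0,0]
  ]
}}

```text
time: 5.3
tool_pos: [0.6297, -0.0, 0.1526]
tcp_rot: [1.809, 2.56, -0.0]
wrist_force: [1.0, -7.5, 6.3]
width: 0.467
grip_force: 5.4
```

```bash
python3 chk.py; ls pics
```

```text
plate tcp [-0.0235 -0.0797  0.0326] d cm [-0.03 -0.15  0.06] twist 0.17 toolx in plate [-0.003  1.    -0.006] toolz [ 0.006  -0.0043 -1.    ] F plate [-1.53 -7.43  6.28] w 3.98 t 5.3
2347 [0.64626601 0.06796827] [-0.0548 -0.0665  0.0314]
tab top y 1210 [-0.0861 -0.0657 -0.0626]
side.png
top.png
w1.png
w2.png
w3.55.png
w4.30.png
w5.35.png
```

Emit:
{"name": "step_arm", "arguments": {
  "motion": [
    [4,0.1,0,0,0],
    [4,0.2,0,0,0],
    [4,0.3,0,0,0],
    [4,0.3,0,0,0],
    [4,0.3,0,0,0]
  ]
}}

```text
time: 5.85
tool_pos: [0.6297, 0.0001, 0.1527]
tcp_rot: [1.807, 2.556, -0.003]
wrist_force: [4.3, -15.5, 3.8]
width: 0.467
grip_force: 8.7
```

```bash
python3 chk.py; mv pics/w5.90.png pics/home.png; ls pics
```

```text
plate tcp [-0.0235 -0.0796  0.0327] d cm [-0.04 -0.15  0.07] twist 0.14 toolx in plate [-0.003  1.    -0.01 ] toolz [ 0.008  -0.0083 -0.9999] F plate [ -1.09 -16.06   3.76] w 3.99 t 5.85
2343 [0.64558372 0.06801359] [-0.0548 -0.0663  0.0315]
tab top y 1203 [-0.0857 -0.0656 -0.0625]
home.png
side.png
top.png
w1.png
w2.png
w3.55.png
w4.30.png
w5.35.png
```

View pics/home.png

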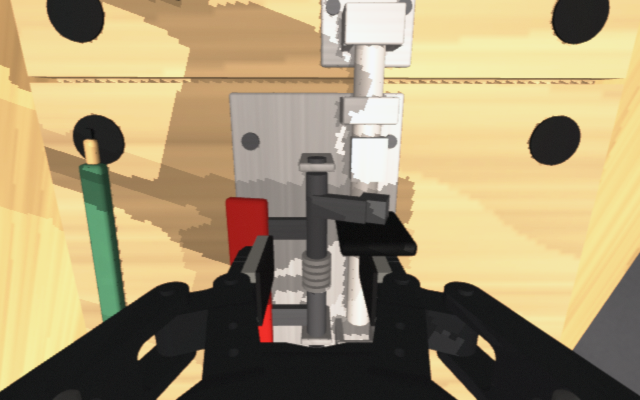

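The bolt is home: the tab is at (378,235) px, the bar is in the keeper at (375,25), and force rises with no further motion. The red bar is still down. I'll ease back a little, then lift straight up.

Emit:
{"name": "step_arm", "arguments": {
  "motion": [
    [4,-0.4,0,0,0],
    [4,-0.6,0,0,0],
    [4,-0.6,0,0,0],
    [4,-0.6,0,-0.7,0],
    [4,-0.6,0,-1.6,0],
    [4,-0.6,0,-3,0],
    [4,-0.6,0,-6,0],
    [4,-0.6,0,-10,0],
    [4,-0.6,0,-12,0],
    [4,-0.6,0,-12,0]
  ]
}}

```text
time: 6.9
tool_pos: [0.6305, -0.0001, 0.2759]
tcp_rot: [1.809, 2.56, 0.007]
wrist_force: [0.0, 0.8, -0.2]
width: 0.47
grip_force: 0.0
```

```bash
python3 chk.py
```

```text
plate tcp [-0.0228 -0.0801  0.1559] d cm [ 0.04 -0.32 12.39] twist 0.18 toolx in plate [-0.003  1.    -0.003] toolz [ 8.3e-03 -1.0e-04 -1.0e+00] F plate [ 0.26  0.72 -0.21] w 4.01 t 6.9
2195 [0.22985317 0.0557692 ] [-0.0532 -0.0899  0.0427]
tab top y 236 [-0.0679 -0.0648 -0.0627]
```

The bar is back at its rest height (42.7 mm against 42.8 mm at the start), and the tab is still at the home position. Handing in.

```bash
python3 -c "
from workcell import bot
print(bot.finish_job())"
```

```text
the job is handed in; nothing more can be done
None
```

The bolt went fully home while the catch bar was held down; the catch sprang back up, the arm is clear, and the job is handed in at about 7 s, with no verdict returned.

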